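Release the flange drawer by its hidden catch

ROBOT

A 7-joint arm with a two-finger parallel gripper is mounted at the origin on the work surface; the furniture and walls round the work are solid. World frame = base frame: x ahead of the robot, y to its left, z up, the work surface at z = 0. Lengths are in mm, angles in rad, forces in N, time in s.
With the tool pointing down it reaches from about 400 to 900 mm from the base axis. Payload 5.6 kg.
Tool frame: the origin (TCP) lies between the finger pads; the fingertips stand 8 mm ahead of it and the grasp point (between the pads) lies 11 mm behind it; z points along the fingers, y is the line along which they close (so a half turn about z gives the same grasp; the last joint's range is limited). The gripper opens to 92 mm and grips with 3 to 60 N. Pads are 20 mm wide; open, the fingers measure 128 mm over their backs; the gripper's body (75 mm by 189 mm) begins 69 mm behind the grasp point.
Start: joints at [1.201, 0.468, -0.012, 1.603, 0.006, 1.071, -0.056], TCP at [208.618, -615.619, 222.592] pointing down, gripper open.
Joint ranges: [-2.53, 2.53], [-0.31, 2.02], [-1.57, 1.55], [0.28, 2.44], [-1.29, 4.43], [0.15, 1.84], [-2.92, 2.92]. Speed limits (rad/s): [2.57, 2.57, 3.14, 3.14, 3.14, 3.14, 3.14].

INTERFACE

Orientations are given as a rotation vector (axis times angle).
In Python, from cell import robot, grip, kinematics, readout, read_camera, camera_info, ticket, spot_in, mark_of gives the robot as it stands. Calls block until the motion is done:
- robot.movep(position, orientation): joint-space move of the TCP to a pose.
- robot.servo_line(position, feed=150, rotation=None): straight line of the TCP; rotation=None keeps the orientation; feed is the mean speed in mm/s.
- robot.goto_joints(angles): joint-space move.
- grip(opening, newtons=None): opening from 0.0 (shut) to 1.0 (fully open); newtons is the grip in N (None keeps the last); returns when the fingers have stopped.
- robot.hold(seconds).
- kinematics.ik(position, orientation): joint angles nearest the present ones, or None.
- readout.observe(): the state.
- read_camera(name): name is "scene" or "top"; returns (picture, depth): 384x512x3 uint8, red, green, blue; 384x512 float32, mm along the optical axis (not along the pixel's ray), 0 where there is no reading.
- camera_info(name): a dict with "camera_matrix" (3x3 intrinsics, pixels), "k1" (the pictures are not rectified: a ray, as slopes to the right and down, at radius r is drawn at 1 + k1 r^2 times it, then the intrinsics apply), "R" (3x3) and "t" (3): a world point X has camera coordinates R X + t. Camera axes: x right, y down, z forward; pixel columns grow to the right and rows downward; lengths in mm; the calibration is good to about 2 mm. A picture is of the moment at which its call begins. camera_info takes no time and is no camera call.
A pose or a line that the arm cannot do raises robot.IKError and nothing moves.
- ticket.job_done(): hands the job in; it is judged then, once.
Trained networks look in the newest picture that a camera, given by its name, has taken for a name from the list of things; names that differ only in an ending like _2 or _b are one class to them, and where a whole thing is asked for, a point or a joint stands for the part that bears it (a point fixed in the world has none). Each returns a list of dicts, best first, with "p" (0 to 1); they miss things now and then, are a little off and sometimes report something else, mostly with a low value. They report only what shows in the picture. A call takes as long as a camera call.
- spot_in(camera, query): "xy" ([column, row] in pixels, amid what is visible of it).
- mark_of(camera, query): "xy" ([column, row] in pixels: a listed point, or the origin of a listed thing).
The state is a dict: "t": time; "joints": joint angles; "joint_velocities": joint speeds; "joint_torque": joint torques, N m; "tcp_pos": TCP position; "tcp_rot": TCP orientation; "contact_force": force on the tool from outside, world axes, zero at the start; "wrist_torque": the same for the moment, N m; "grip_width": opening from 0.0 (shut) to 1.0 (fully open); "grip_force": force on a finger pad.
Only numpy, scipy, OpenCV 4.12 (cv2) and the standard library are available. Lean on these libraries where they do the work, as an engineer would, in place of code of your own. Each camera call takes 0.05 s, during which the arm holds its last target. There are 200 camera calls.

TASK

The steel flange for the blade change is in the drawer of the flat green case, and the drawer has only a concealed catch: a plate set flush and unmarked in the grey panel on top. With the fingertips feel along the middle of the panel, touching lightly, until a spot gives, press it in so that the drawer springs fully open, then let go and move clear. Pick nothing up and leave the loose things on and around the case where they are, the flange in its drawer.

Things in the scene. Friction and masses are not known exactly. Their poses are not given: they have to be found in the camera images.
- case: Flat green case, fixed: 120 (its x) by 390 (its y) by 54 mm tall. Origin: centre of the underside; x to its back, z up. On top a 4 mm raised green bezel frames a flat grey panel, visible through a 64 (x) by 164 mm (y) window in the middle. A wax tin stands on one end of the bezel and a star knob on the other, over 90 mm from the middle. The drawer, without handle, fills the front (-x).
- panel_mid (a point): Centre of the panel window, on the panel, 50 mm above the table; axes as the case. A catch plate 50 (case x) by 44 mm (case y), same grey and flush, is let into the rigid panel: its centre at case x = 0 and anywhere from case y -0.055 to +0.055. It gives only with the whole fingertip on it, so keep the tip's narrow side along y.
- catch (a joint): How far the catch plate is pressed in, m: 0 flush, 0.007 fully in. It is sprung: it starts to give at about 1.2 N, is fully in at about 4 N, and comes back up when let go. From about 0.005 it frees the drawer.
- drawer (a joint): How far the drawer has come out of the front of the case towards case -x, m: 0 shut, 0.060 fully open. Held shut until the catch is pressed; then a spring drives it fully out within about a second, and it stays out. Its front is 34 mm tall, with its top edge 40 mm above the table.
- wax_tin: round dark green and silver wax tin, 66 mm across, 24 mm tall, loose; origin at the centre of its underside. A bystander.
- star_knob: black star-shaped knob, 50 mm across, 27 mm tall, loose; origin at the centre of its underside. A bystander.
- tape_measure: yellow and black tape measure, 38 x 73 x 66 mm tall, loose on the table; origin at the centre of its underside. A bystander.
- offcut_1: oak offcut, 45 x 120 x 28 mm, loose on the table; origin at the centre of its underside. A bystander.
- wedge_1: oak wedge, 32 x 110 x 21 mm, loose on the table; origin at the centre of its underside. A bystander.
- tape_roll: roll of tape, 109 mm across, 19 mm tall, loose on the table; origin at the centre of its underside. A bystander.
- flange: Round steel blade flange, 91 mm across, 16 mm thick, lying loose in the drawer and riding out with it; origin at the centre of its underside, 10 mm above the table. To be left in the drawer.

How it is judged:
By the outcome, as a careful person would: the job done as asked, in the order asked, and still so for the second after the job is handed in, with the robot touching nothing.
It also fails if it takes over 51 s, if anything falls off the work surface, if the arm or the gripper's body presses on something with over 40 N, if the wrist force passes 120 N, or if a joint passes its speed limit or range.

## Working session

There is one attempt and no reset: what is moved stays moved. The work goes in short steps, each a Python script; the robot and the scene stay as the last script left them, time stands still between calls to the robot, and variables do not carry over. Pictures are saved under pics/ and viewed, at most 10 in all, crops included, and the job is handed in when it is done.

```bash
mkdir -p pics
cat > h.py <<'E'
import numpy as np, cv2
from cell import robot, grip, kinematics, readout, read_camera, camera_info, ticket, spot_in, mark_of
def ray(cam,xy):
    c=camera_info(cam);K=np.array(c["camera_matrix"],float)
    u=cv2.undistortPoints(np.array([[xy]],float),K,np.array([c["k1"],0,0,0,0.]))[0,0]
    R=np.array(c["R"]);t=np.array(c["t"]).ravel()
    return -R.T@t, R.T@np.array([u[0],u[1],1.])
def on_z(cam,xy,z):
    o,d=ray(cam,xy); return o+d*(z-o[2])/d[2]
def dep(cam,xy,depth):
    o,d=ray(cam,xy); return o+d*depth[int(round(xy[1])),int(round(xy[0]))]
E
python3 - <<'E'
from h import *
np.set_printoptions(precision=1,suppress=True)
s=readout.observe();print(s["t"],s["tcp_pos"],s["tcp_rot"],s["contact_force"],s["grip_width"])
for c in("top","scene"):
    p,d=read_camera(c);cv2.imwrite(f"pics/{c}0.png",p[:,:,::-1]);np.save(f"pics/{c}d.npy",d)
    print(c,ray(c,[256,192]))
    for q,z in(("panel_mid",50),("case",0),("wax_tin",54),("star_knob",54),("tape_measure",0)):
        for m in mark_of(c,q)[:2]:print(q,m["xy"],round(m["p"],2),on_z(c,m["xy"],z))
E
```

```text
0.0 [ 208.4 -615.1  221.6] [-3.1 -0.5  0. ] [0.1 0.2 0.5] 1.001540154102709
top (array([ 277.4,    1.4, 1150.1]), array([ 0.2, -0. , -1. ]))
panel_mid [281.9, 181.8] 0.66 [490.7 -82.9  50. ]
case [284.5, 183.8] 0.75 [493.4 -95.1   0. ]
wax_tin [243.5, 177.5] 0.78 [506.2  39.2  54. ]
star_knob [331.1, 189.8] 0.73 [ 461.2 -237.9   54. ]
tape_measure [146.7, 249.2] 0.87 [285.2 359.8   0. ]
scene (array([-116.8,  674.7,  691.6]), array([ 0.5, -0.6, -0.6]))
panel_mid [272.7, 177.4] 0.67 [483.9 -84.9  50. ]
case [273.1, 185.9] 0.7 [ 496.9 -105.     0. ]
wax_tin [242.6, 192.4] 0.64 [496.   43.7  54. ]
star_knob [305.4, 162.1] 0.42 [ 456.8 -228.3   54. ]
```

View pics/top0.png

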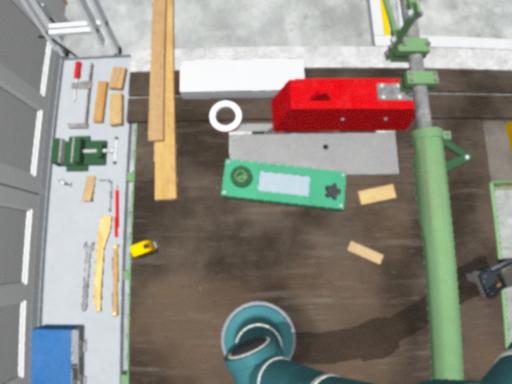

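View pics/scene0.png

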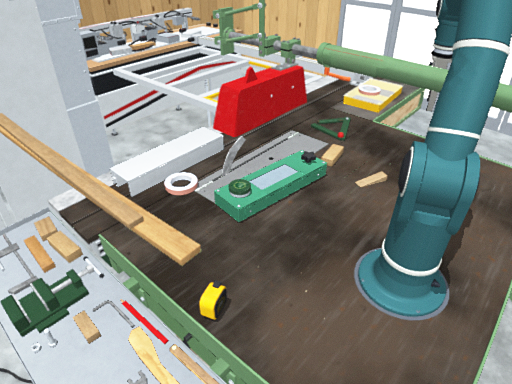

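The top picture shows the case with its grey window at about (284,183), the tin at (241,176) and the knob at (333,190). The scene picture agrees. Next I fit the window and the case.

Run:
```python
from h import *
np.set_printoptions(precision=2,suppress=True)
for c,box in(("top",(255,310,165,202)),("scene",(240,305,155,200))):
    im=cv2.imread(f"pics/{c}0.png");hsv=cv2.cvtColor(im,cv2.COLOR_BGR2HSV);d=np.load(f"pics/{c}d.npy")
    m=np.zeros(d.shape,np.uint8);x0,x1,y0,y1=box
    m[y0:y1,x0:x1]=((hsv[y0:y1,x0:x1,1]<90)&(hsv[y0:y1,x0:x1,2]>150))*255
    n,l,st,ce=cv2.connectedComponentsWithStats(m);k=1+np.argmax(st[1:,4])
    ys,xs=np.where(l==k)
    P=np.array([on_z(c,[x,y],50)[:2] for x,y in zip(xs,ys)],np.float32)
    print(c,st[k],cv2.minAreaRect(P),np.median([dep(c,[x,y],d)[2] for x,y in zip(xs,ys)]))
    g=((hsv[:,:,0]>60)&(hsv[:,:,0]<90)&(hsv[:,:,1]>100)).astype(np.uint8)
    if c=="top":
        n,l,st,ce=cv2.connectedComponentsWithStats(g);k=l[171,270] or l[195,285]
        ys,xs=np.where(l==k);D=np.array([dep(c,[x,y],d) for x,y in zip(xs,ys)])
        P=np.array([on_z(c,[x,y],54)[:2] for x,y in zip(xs,ys)],np.float32)[D[:,2]>45]
        print(st[k],cv2.minAreaRect(P))
a=cv2.imread("pics/scene0.png")[130:230,190:350]
cv2.imwrite("pics/crop.png",cv2.resize(a,None,fx=5,fy=5,interpolation=cv2.INTER_CUBIC))
```

```text
top [ 257  171   53   26 1081] ((486.29486083984375, -88.25745391845703), (165.74501037597656, 68.12338256835938), 82.47869873046875) 49.83862180296501Traceback (most recent call last):
  File "<stdin>", line 14, in <module>
  File "h.py", line 11, in dep
    o,d=ray(cam,xy); return o+d*depth[int(round(xy[1])),int(round(xy[0]))]
        ~~~^^^^^^^^
  File "h.py", line 4, in ray
    c=camera_info(cam);K=np.array(c["camera_matrix"],float)
ValueError: time passes only in moves, steps and waits
```

```bash
sed -i 's/^def ray/from functools import lru_cache\ncamera_info=lru_cache(camera_info)\ndef ray/' h.py
python3 - <<'E'
from h import *
np.set_printoptions(precision=2,suppress=True)
for c,box in(("top",(250,320,165,202)),("scene",(235,312,150,205))):
    im=cv2.imread(f"pics/{c}0.png");hsv=cv2.cvtColor(im,cv2.COLOR_BGR2HSV);d=np.load(f"pics/{c}d.npy")
    m=np.zeros(d.shape,np.uint8);x0,x1,y0,y1=box
    m[y0:y1,x0:x1]=((hsv[y0:y1,x0:x1,1]<90)&(hsv[y0:y1,x0:x1,2]>150))*255
    n,l,st,ce=cv2.connectedComponentsWithStats(m);k=1+np.argmax(st[1:,4])
    ys,xs=np.where(l==k)
    P=np.array([on_z(c,[x,y],50)[:2] for x,y in zip(xs,ys)],np.float32)
    print(c,st[k],cv2.minAreaRect(P),P.mean(0),np.median([dep(c,[x,y],d)[2] for x,y in zip(xs,ys)]))
    if c=="top":
        D=np.array([dep(c,[x,y],d) for y in range(155,215) for x in range(215,352)])
        P=D[(D[:,2]>46)&(D[:,2]<90)][:,:2].astype(np.float32)
        print(len(P),cv2.minAreaRect(P))
a=cv2.imread("pics/scene0.png")[130:230,190:350]
cv2.imwrite("pics/crop.png",cv2.resize(a,None,fx=5,fy=5,interpolation=cv2.INTER_CUBIC))
E
```

```text
top [ 257  171   54   26 1085] ((486.29486083984375, -88.25745391845703), (165.74501037597656, 68.12338256835938), 82.47869873046875) [486.02 -88.35] 49.849215019097755
4517 ((486.9412841796875, -88.578857421875), (392.21240234375, 121.35134887695312), 82.41112518310547)
scene [235 150  77  29 703] ((571.5888671875, -168.568359375), (325.8887939453125, 93.25407409667969), 76.84276580810547) [ 571.7  -143.09] 0.47564601040289745
```

View pics/crop.png

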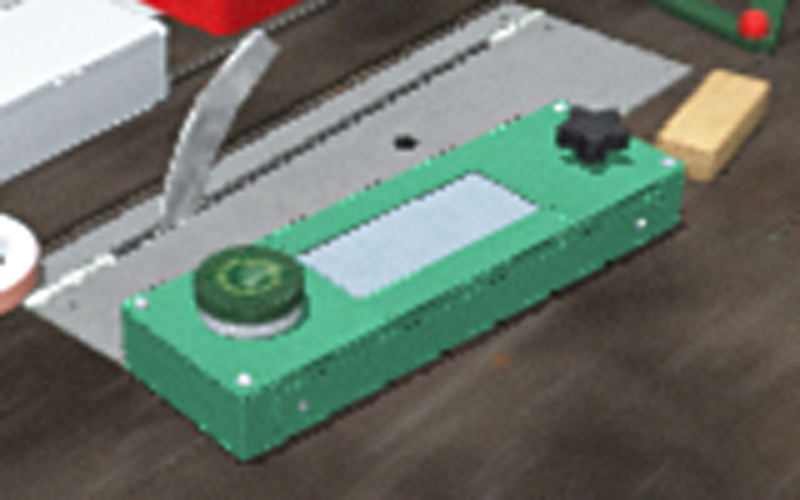

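Run:
```python
from h import *
np.set_printoptions(precision=0,suppress=True,linewidth=200)
d=np.load("pics/topd.npy")
for y in range(60,380,20):
    print(y,[dep("top",[x,y],d).round().astype(int).tolist() for x in (425,445,475,490)])
D=np.array([dep("top",[x,y],d) for y in range(60,215) for x in range(200,420)])
for h in(60,90,140,200):
    S=D[(D[:,2]>h)];print(h,S[:,0].min(),S[np.argsort(S[:,0])[:5]])
c,s=np.cos(np.radians(-7.6)),np.sin(np.radians(-7.6))
from scipy.spatial.transform import Rotation as Ro
for sg in(1,-1):
    y=sg*np.array([c,s,0]);z=np.array([0,0,-1.]);R=np.c_[np.cross(y,z),y,z];rv=Ro.from_matrix(R).as_rotvec()
    for p in((486.5,-88.4,150),(486.5,-88.4,42)):
        q=kinematics.ik(list(p),list(rv));print(sg,rv.round(3).tolist(),None if q is None else np.array(q).round(2).tolist())
```

```text
60 [[949, -632, -2], [951, -712, -4], [955, -834, -5], [956, -895, -3]]
80 [[667, -409, 391], [867, -696, 1], [870, -816, -1], [873, -879, -4]]
100 [[618, -406, 384], [790, -686, -2], [792, -804, -3], [791, -862, 0]]
120 [[568, -399, 384], [713, -675, -1], [713, -789, 0], [715, -851, -4]]
140 [[513, -385, 400], [524, -453, 365], [639, -779, -3], [638, -835, 0]]
160 [[467, -381, 397], [567, -656, -2], [565, -766, 0], [565, -824, -1]]
180 [[422, -377, 394], [420, -419, 403], [495, -758, -3], [494, -813, 0]]
200 [[378, -375, 389], [375, -414, 403], [425, -746, 1], [424, -805, -3]]
220 [[334, -372, 386], [331, -408, 405], [357, -739, -1], [355, -795, -2]]
240 [[290, -372, 378], [288, -405, 403], [290, -735, -7], [288, -788, -4]]
260 [[246, -372, 370], [246, -401, 402], [224, -726, -5], [221, -780, -3]]
280 [[202, -371, 363], [204, -395, 406], [186, -555, 260], [192, -540, 343]]
300 [[103, -540, -3], [162, -394, 402], [94, -712, -1], [91, -765, -1]]
320 [[41, -533, 3], [121, -391, 402], [30, -706, -2], [27, -759, -1]]
340 [[-21, -530, 1], [80, -388, 401], [-34, -704, -5], [-38, -756, -3]]
[... 158 characters left out ...]

 [ 277.    1. 1150.]
 [ 277.    1. 1150.]]
90 277.4174917999117 [[ 277.    1. 1150.]
 [ 277.    1. 1150.]
 [ 277.    1. 1150.]
 [ 277.    1. 1150.]
 [ 277.    1. 1150.]]
140 277.4174917999117 [[ 277.    1. 1150.]
 [ 277.    1. 1150.]
 [ 277.    1. 1150.]
 [ 277.    1. 1150.]
 [ 277.    1. 1150.]]
200 277.4174917999117 [[ 277.    1. 1150.]
 [ 277.    1. 1150.]
 [ 277.    1. 1150.]
 [ 277.    1. 1150.]
 [ 277.    1. 1150.]]
1 [2.364, 2.069, 0.0] [0.57, 0.37, -0.55, 2.01, 0.26, 0.83, -0.25]
1 [2.364, 2.069, 0.0] [0.5, 0.55, -0.47, 2.07, 0.42, 0.61, -0.4]
-1 [2.069, -2.364, -0.0] [-0.87, 0.69, 1.36, 2.09, -0.81, 1.04, -2.37]
-1 [2.069, -2.364, -0.0] [-0.81, 1.04, 1.34, 2.15, -1.21, 1.11, -2.09]
```

Run:
```python
from h import *
np.set_printoptions(precision=0,suppress=True,linewidth=200)
d=np.load("pics/topd.npy")
D=np.array([dep("top",[x,y],d) for y in range(60,300) for x in range(180,410) if d[y,x]>0])
D=D[(D[:,1]>-330)&(D[:,0]>330)]
for h in(60,85,110,140,200,300):
    S=D[D[:,2]>h];print(h,S[np.argsort(S[:,0])[:3]].tolist(), len(S) and S[:,2].max())
s=readout.observe()
for z in(420,460,500,540,580):
    q=kinematics.ik([208.4,-615.1,z],list(s["tcp_rot"]));print(z,None if q is None else np.array(q).round(2).tolist() if 0 else [round(float(v),2) for v in q])
for z in(440,480,520):
    q=kinematics.ik([486,-88,z],[2.364,2.069,0]);print(z,None if q is None else [round(float(v),2) for v in q])
```

```text
60 [[431.5352923341893, -240.63282240311872, 76.2996058723154], [431.6803172372191, -244.08128330191118, 74.85062277849761], [432.3883100108829, -238.74044751958513, 70.79590958288964]] 354.03423721603224
85 [[461.4580070146201, -221.4598814397671, 86.83436442083757], [618.5341814590795, -197.28722114715993, 164.8202638885076], [618.6709892333081, -198.71933662187487, 173.16760428503767]] 354.03423721603224
110 [[618.5341814590795, -197.28722114715993, 164.8202638885076], [618.6709892333081, -198.71933662187487, 173.16760428503767], [618.7179435307285, -212.34521272605247, 163.68986124018647]] 354.03423721603224
140 [[618.5341814590795, -197.28722114715993, 164.8202638885076], [618.6709892333081, -198.71933662187487, 173.16760428503767], [618.7179435307285, -212.34521272605247, 163.68986124018647]] 354.03423721603224
200 [[621.3797450393465, -139.34742469144797, 201.88807157667168], [621.6743238518861, -116.57235789405263, 202.0675343443387], [621.7342783184536, -159.59116902714632, 200.07841478593423]] 354.03423721603224
300 [[632.0168063646262, -325.0531708047566, 301.8835359017128], [632.0724813241743, -256.2834351197421, 302.7788470638693], [632.0735529408338, -311.7994927458139, 301.90288774856197]] 354.03423721603224
420 [1.19, 0.35, -0.0, 1.33, 0.0, 1.46, -0.05]
460 [1.19, 0.35, 0.0, 1.25, -0.0, 1.54, -0.05]
500 [1.19, 0.35, 0.01, 1.17, -0.0, 1.63, -0.05]
540 [1.19, 0.35, 0.01, 1.07, -0.0, 1.71, -0.05]
580 [1.18, 0.37, 0.02, 0.96, -0.01, 1.81, -0.05]
440 [0.67, 0.09, -0.6, 1.63, 0.05, 1.44, -0.07]
480 [0.68, 0.08, -0.6, 1.55, 0.05, 1.52, -0.06]
520 [0.68, 0.08, -0.61, 1.47, 0.05, 1.61, -0.06]
```

Run:
```python
from h import *
d=np.load("pics/scened.npy")
for p in((225,172),(227,160),(232,150),(240,140),(243,138)):
    print(p,dep("scene",p,d).round())
s=readout.observe()
robot.servo_line([208.4,-615.1,490],feed=300)
grip(0.0,10)
robot.movep([486.5,-88.4,480],[2.364,2.069,0])
s=readout.observe();print(s["t"],s["tcp_pos"],s["tcp_rot"],s["contact_force"],s["grip_width"],s["joints"])
```

```text
(225, 172) [676. -55.   3.]
(227, 160) [672. -64.  50.]
(232, 150) [672. -90.  79.]
(240, 140) [ 675. -134.   99.]
(243, 138) [ 672. -146.  104.]
5.1167 [486.54847636 -89.9093414  479.8046283 ] [-2.36666731e+00 -2.06574308e+00  2.84036279e-04] [-0.07885175 -0.0162802  -0.06765379] 0.0047120836790024365 [ 0.66957727  0.08426062 -0.59357535  1.54938825  0.04714163  1.52262145
 -0.06021102]
```

```bash
cat > probe.py <<'E'
from h import *
C=np.array([486.5,-88.4]);ey=np.array([0.132,0.991])
def F(): return np.mean([readout.observe()["contact_force"][2] for _ in range(3)])
def go(p,z,feed): robot.servo_line([float(p[0]),float(p[1]),float(z)],feed=feed)
z0=65; feed=None
go(C-48*ey,120,250); 
for y in(-48,-32,-16,0,16,32,48):
    p=C+y*ey; go(p,z0,100); robot.hold(0.1); b=F(); z=z0; zc=None; log=[]; found=False
    while z>50:
        z-=0.5; go(p,z,15); f=F()-b; log.append((z,round(float(f),2)))
        if f>0.6 and zc is None: zc=z+0.5
        if f>2.5: found=zc-z>1.8; break
        if zc and zc-z>2.5: found=True; break
    print(y,readout.observe()["t"],log[-8:],"FOUND" if found else "",flush=True)
    if found:
        while zc-z<7.5 and f<6: z-=1; go(p,z,20); f=F()-b; print(z,f)
        robot.hold(0.3); print(readout.observe()["tcp_pos"],F()-b)
        go(p,z+15,60); go(p,200,200); break
    if zc: z0=zc+2.5
    go(p,z0,60)
    if readout.observe()["t"]>36: break
print(readout.observe()["t"])
p,d=read_camera("scene");cv2.imwrite("pics/scene1.png",p[:,:,::-1])
p,d=read_camera("top");cv2.imwrite("pics/top1.png",p[:,:,::-1]);np.save("pics/top1d.npy",d)
E
python3 probe.py
```

```text
-48 11.0167 [(61.5, 0.35), (61.0, 0.12), (60.5, -0.03), (60.0, -0.29), (59.5, 0.04), (59.0, -1.11), (58.5, -0.3), (58.0, 4.47)] 
-32 13.175 [(60.5, 0.23), (60.0, -0.24), (59.5, -1.15), (59.0, 0.24), (58.5, -1.18), (58.0, 4.9)] 
-16 15.5833 [(60.5, -0.6), (60.0, 0.93), (59.5, 0.33), (59.0, 1.22), (58.5, -0.32), (58.0, 1.83), (57.5, 2.62)] FOUND
56.5 2.9716650140610996
55.5 3.025254401964102
54.5 2.8587257737560607
53.5 2.943971541701986
52.5 3.2541299828538452
[ 484.54402842 -104.27613756   52.57068313] 3.3479440277673023
18.35
```

View pics/scene1.png

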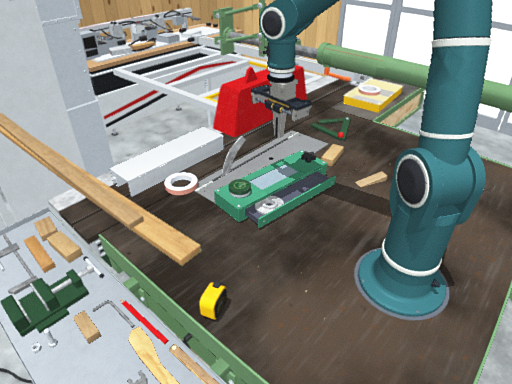

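View pics/top1.png

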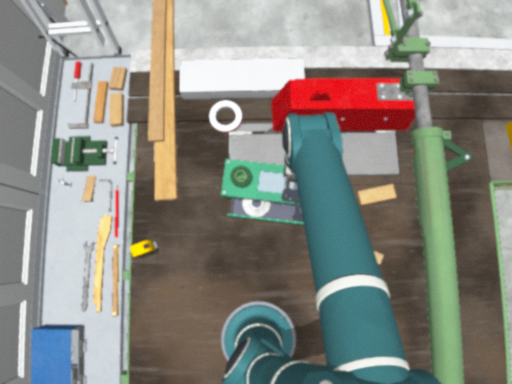

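The drawer is out, with the flange visible at scene (268,204) and top (256,208). The tin at (241,176) and the knob are still in place. I'll let it settle and measure how far the drawer is open.

Run:
```python
from h import *
p=readout.observe()["tcp_pos"];robot.servo_line([float(p[0]),float(p[1]),300.],feed=200);robot.hold(0.8)
pic,d=read_camera("top")
C=np.array([486.5,-88.4]);ey=np.array([.132,.991]);ex=np.array([.991,-.132])
D=np.array([dep("top",[x,y],d) for y in range(180,235) for x in range(225,300) if d[y,x]>0])
X=(D[:,:2]-C)@ex;Y=(D[:,:2]-C)@ey;m=(D[:,2]>25)&(D[:,2]<60)&(Y>-40)&(Y<180)&(X<0)
print("front x",np.sort(X[m])[:8].round(1),D[m][np.argsort(X[m])[:8],2].round())
for q,z in(("wax_tin",54),("star_knob",54),("flange",10)):
    for c in("top","scene"):
        if c=="scene":read_camera(c)
        for r in mark_of(c,q)[:1]:print(q,c,r["xy"],round(r["p"],2),on_z(c,r["xy"],z).round())
s=readout.observe();print(s["t"],s["contact_force"])
```

```text
front x [-120.  -119.9 -119.9 -119.8 -119.8 -119.8 -119.7 -119.7] [36. 26. 37. 37. 29. 31. 35. 32.]
wax_tin top [243.9, 177.7] 0.74 [505.  38.  54.]
wax_tin scene [243.3, 192.4] 0.62 [494.  42.  54.]
star_knob scene [305.6, 163.7] 0.64 [ 450. -220.   54.]
flange top [256.7, 205.3] 0.74 [422.  -1.  10.]
flange scene [267.8, 208.5] 0.72 [424.  10.  10.]
20.4 [0.69913423 0.17384057 0.20645684]
```

The drawer front is at case x = -120 mm, so it is fully open (60 mm), the bystanders have not moved, and the arm is clear.

```bash
python3 -c "
from h import *
print(ticket.job_done())"
```

```text
the job is handed in; nothing more can be done
None
```

I found the catch about 16 mm to the robot's right of the panel's middle and pressed it in. The drawer is fully open (60 mm) with the flange still in it; the wax tin and star knob are where they were, the arm is clear, and the job is handed in at about 20 s.

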